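Load the lens tray into the inspection dock

ROBOT

A 6-joint arm with a two-finger parallel gripper is mounted at the origin on the work surface. World frame = base frame: x ahead of the robot, y to its left, z up, the work surface at z = 0. Lengths are in mm, angles in degrees, forces in N, time in s.
With the tool pointing down it reaches from about 350 to 975 mm from the base axis. Payload 7.1 kg.
Tool frame: the origin (TCP) lies at the very end of the fingers, on their centre line; the grasp point (between the pads) lies 19 mm behind it; z points along the fingers, y is the line along which they close (so a half turn about z gives the same grasp; the last joint's range is limited). The gripper opens to 88 mm and grips with 3 to 60 N. Pads are 20 mm wide; open, the fingers measure 115 mm over their backs; the gripper's body (75 mm by 178 mm) begins 61 mm behind the grasp point.
Start: joints at [72.078, 24.242, 93.386, -0, 62.372, -1.089], TCP at [180.963, 598.212, 222.675] pointing down, gripper open.
Joint ranges: [-172.04, 172.04], [-51.8, 120.97], [4.93, 147.93], [-75.15, 255.16], [6.16, 154.13], [-145.62, 145.62]. Speed limits (degrees/s): [136.94, 136.94, 172.46, 180, 180, 180].

INTERFACE

Orientations are given as [roll, pitch, yaw] about the fixed x, y, z axes, in that order (R = Rz(yaw) Ry(pitch) Rx(roll)).
In Python, from cell import robot gives the robot as it stands.
- The arm moves only by the tool apply_moves, never from a script. Its arguments are lists of equal length, an entry for each row: "xyz": the shift along the tool's x, y, z as a fraction of full scale, a list of three; "roll": the turn about the tool's z as a fraction of full scale. A call has 1 to 20 rows; each row shifts and turns the commanded pose from where the row before left it, along the tool's axes as they then stand; what a row does not reach is not made up. Full scale, the value 1, is 50 mm for a shift and 8 degrees for a turn. A row lasts 1/8 s, in which the tool goes at most 62.5 mm and 10.7 degrees, less where a joint would pass 70% of its speed; a pose out of reach is approached as far as the arm can. A call with a number of a shift or a turn outside -1 to 1 is refused whole. A call with a gripper value outside its range is refused whole. "hand" is the opening, from 0 (shut) to 1 (fully open), set as the call begins (left out, the last holds). The fingers move at their own pace and stop on an object; "newtons" is the grip in N (left out, the last holds). Time passes only in rows, so rows that do not move let the fingers close. It gives the time, the measured TCP pose, the force, the opening and the grip force at its end, in the units of the state.
- robot.observe(): the state, without advancing time (a new reading comes with each control period).
- robot.get_image(name): name is "scene" or "top" or "wrist"; returns a dict with "frame" (384x512x3 uint8, blue, green, red), "mtx" (3x3 intrinsics, pixels), "D" ([k1, k2, p1, p2, k3] as OpenCV has them; the pictures are not rectified), "R" (3x3) and "t" (3): a world point X has camera coordinates R X + t. Camera axes: x right, y down, z forward; pixel columns grow to the right and rows downward; lengths in mm; the calibration is good to about 2 mm. A picture is of the moment at which its call begins. There is no depth.
- robot.hand_in(): hands the job in; it is judged then, once.
The state is a dict: "time_s": time; "joints": joint angles; "qvel": joint speeds; "tau": joint torques, N m; "tcp_pos": TCP position; "eef_rot": TCP orientation; "wrist_force": force on the tool from outside, world axes, zero at the start; "moment": the same for the moment, N m; "opening": finger opening in mm; "grasp_force": force on a finger pad.
Only numpy, scipy, OpenCV 4.12 (cv2) and the standard library are available. Lean on these libraries where they do the work, as an engineer would, in place of code of your own. Each camera call takes 0.05 s, during which the arm holds its last target. There are 200 camera calls.

TASK

Pull the drawer right out by its handle and lift the lens tray out, keeping it level so that all four lenses stay in their pockets. Set it down flat on the dock's open apron, nose towards the cover, and let go of it; then slide it from its end plate fully home under the cover, up to the stop, and let go. The drawer may stay open; do not disturb the other things on the bench.

Things in the scene. Friction and masses are not known exactly. Their poses are not given: they have to be found in the camera images.
- cabinet: low white drawer unit, fixed, 180 deep (x) x 190 wide (y) x 85 mm high; origin under its centre, its front looks along its -x. One drawer: floor 30 mm above the table, inside 106 (x) x 153 mm (y), walls 37 mm and front panel 50 mm above its floor
- drawer (a joint): travel of its only drawer in m: 0 shut, 0.13 fully out along the cabinet's -x; it stays where it is left. Inside, the tray lies lengthwise across the drawer, its end plate close to the right wall (cabinet -y), its nose to the left
- drawer_handle (a point): middle of the drawer's steel bar handle: 10 mm thick bar, 90 mm long along y, 62 mm above the table, 37 mm clear gap between bar and drawer front
- tray: flat aluminium lens tray, 145 long (x) x 92 wide (y) x 12 mm thick; origin at the centre of its underside, nose to its +x. A lifting fin stands in its middle (36 mm along x, 10 mm thick in y, top 40 mm above the underside). At the tail an upright end plate runs over the full width (8 mm thick, x from -72.5 to -64.5 mm, top 40 mm above the underside)
- tray_nose (a point): middle of the tray's nose edge, at the underside: 72.5 mm along the tray's +x
- dock: white inspection dock, fixed. Origin on the table under the middle of the cover's front edge; its x points into the dock. Floor 8 mm above the table: the open apron reaches from x = -190 to 0, 124 mm wide. Two guides 14 mm high narrow from 112 to 98 mm between x = -35 and 0. A housing 70 mm high stands behind, x 110 to 200
- dock_mouth (a point): middle of the slot's mouth, on the dock's floor under the cover's front edge (8 mm above the dock's origin). The stop wall stands 100 mm further in along x. The cover (white front strip, then clear) spans x 0 to 110; under it the slot is 97 mm wide and 46 mm high; its top is 60 mm above the table
- lens0: glass disc lens, 29 mm across, 10 mm thick, loose in a tray pocket 7 mm deep; origin under its centre
- pocket0 (a point): centre of the floor of that lens's pocket, at x 40, y 24, z 5 mm in the tray
- lens1: glass disc lens, 29 mm across, 10 mm thick, loose in a tray pocket 7 mm deep; origin under its centre
- pocket1 (a point): centre of the floor of that lens's pocket, at x 40, y -24, z 5 mm in the tray
- lens2: glass disc lens, 29 mm across, 10 mm thick, loose in a tray pocket 7 mm deep; origin under its centre
- pocket2 (a point): centre of the floor of that lens's pocket, at x -40, y 24, z 5 mm in the tray
- lens3: glass disc lens, 29 mm across, 10 mm thick, loose in a tray pocket 7 mm deep; origin under its centre
- pocket3 (a point): centre of the floor of that lens's pocket, at x -40, y -24, z 5 mm in the tray
- jar: bystander: small open glass jar, 48 mm across, 45 mm high; origin under its centre
- cleaner: bystander: amber bottle, 42 mm across, 100 mm high; origin under its centre
- driver: bystander: screwdriver, 160 mm long, lying; origin at its middle underneath
- loupe: bystander: black eyepiece loupe, 42 mm across, 42 mm high; origin under its centre
- lens_case: bystander: closed black case 100 x 140 x 45 mm; origin under its centre
- dish: bystander: shallow glass dish, 90 mm across, 15 mm high; origin under its centre
- wipes: bystander: white canister, 70 mm across, 120 mm high; origin under its centre

How it is judged (in metres and radians):
On the way, in this order (a step that is already met when the one before it is completed fails the run):
1. the drawer is pulled out (at least 105 mm) (value of joint drawer above 0.105 m), for 0.1 s.
2. the tray lies flat on the apron, nose towards the cover and more than 15 mm from the stop, and the fingers do not touch it (height (world z) of tray below 0.014 m and angle between tray's own z axis and vertical below 0.08 rad and x of tray in the frame of dock between -0.2 and 0.04 m and x of tray_nose in the frame of dock between -0.06 and 0.085 m and y of tray in the frame of dock between -0.03 and 0.03 m and contact force between tray and the fingers below 0.05 N), for 0.2 s.
At the end, for the whole second after the job is handed in: the tray lies flat under the dock's cover, its nose within 5 mm of the stop, at rest and let go, with each lens within 6 mm of its place in its own pocket (x of tray_nose in the frame of dock between 0.095 and 0.104 m and y of tray_nose in the frame of dock between -0.006 and 0.006 m and z of tray_nose in the frame of dock between 0.004 and 0.012 m and angle between tray's own z axis and vertical below 0.06 rad and angle between the x axis of tray and the x axis of dock, either way round below 0.07 rad and linear speed of tray below 0.01 m/s and distance between lens0 and pocket0 below 0.006 m and distance between lens1 and pocket1 below 0.006 m and distance between lens2 and pocket2 below 0.006 m and distance between lens3 and pocket3 below 0.006 m); the robot touches nothing.
It fails at once if the tray is tipped more than 0.35 rad (angle between tray's own z axis and vertical above 0.35 rad).
It fails at once if a bystander is moved more than 30 mm (distance of any of jar, cleaner, driver, loupe, lens_case, dish, wipes from where it was at the start of the episode above 0.03 m).
It also fails if it takes over 67 s, if anything falls off the work surface, if the arm or the gripper's body presses on something with over 40 N, if the wrist force passes 120 N, or if a joint passes its speed limit or range.

## Working session

There is one attempt and no reset: what is moved stays moved. The work goes in short steps, Python scripts to look and compute and a tool call to move; the robot and the scene stay as the last step left them, time stands still between calls to the robot, and variables do not carry over. Pictures are saved under pics/ and viewed, at most 10 in all, crops included, and the job is handed in when it is done.

Besides the shell and the picture viewer there is one more tool, called in YAML: its name, and indented under it one key for each argument. apply_moves: Moves the arm, as the interface text tells. Its arguments: {"type":"object","properties":{"xyz":{"type":"array","items":{"type":"array","items":{"type":"number","minimum":-1,"maximum":1}}},"roll":{"type":"array","items":{"type":"number","minimum":-1,"maximum":1}},"hand":{"type":"number"},"newtons":{"type":"number"}},"required":["xyz","roll"]}

```bash
mkdir -p pics; ls
cat > h.py <<'E'
import numpy as np, cv2
from cell import robot
def cam(n):
    d=robot.get_image(n); d={k:(np.array(v) if k!='frame' else np.array(v)) for k,v in d.items()}; return d
def ray(d,uv):
    p=cv2.undistortPoints(np.array(uv,float).reshape(-1,1,2),d['mtx'],d['D']).reshape(-1,2)
    v=np.c_[p,np.ones(len(p))]@d['R']; c=-d['R'].T@d['t'].ravel(); return c,v
def onz(d,uv,z):
    c,v=ray(d,uv); return c+v*((z-c[2])/v[:,2])[:,None]
def proj(d,X):
    return cv2.projectPoints(np.array(X,float).reshape(-1,1,3),cv2.Rodrigues(d['R'])[0],d['t'].astype(float),d['mtx'],d['D'])[0].reshape(-1,2)
def tri(d1,uv1,d2,uv2):
    (c1,v1),(c2,v2)=ray(d1,[uv1]),ray(d2,[uv2]); A=np.c_[v1[0],-v2[0]]; s=np.linalg.lstsq(A,c2-c1,rcond=None)[0]
    a,b=c1+s[0]*v1[0],c2+s[1]*v2[0]; return (a+b)/2,np.linalg.norm(a-b)
E
python3 - <<'E'
from h import *
import pickle
D={n:cam(n) for n in('scene','top','wrist')}
pickle.dump(D,open('d0.pkl','wb'))
for n,d in D.items(): print(n,-d['R'].T@d['t'].ravel(), d['R'][2])
cv2.imwrite('pics/top0.png',cv2.resize(D['top']['frame'],(800,600),interpolation=cv2.INTER_CUBIC)); cv2.imwrite('pics/scene0.png',cv2.resize(D['scene']['frame'],(800,600),interpolation=cv2.INTER_CUBIC))
print(robot.observe())
E
```

```text
pics
scene [1260.31961426 -310.59842525 1162.45209519] [-0.51170922  0.2437535  -0.82385551]
top [ 484.18267238   13.64949982 1298.49887488] [ 0.0822896  -0.01030792 -0.99655515]
wrist [103.28045708 622.35002192 383.179883  ] [ 0.28441378 -0.08721928 -0.95472593]
{'time_s': 0.15, 'joints': array([ 7.20782233e+01,  2.42730955e+01,  9.34207836e+01, -1.63670926e-04,
        6.23734923e+01, -1.08883230e+00]), 'qvel': array([ 0.00557826, -0.19898889, -0.10414851,  0.0308919 , -0.07127243,
        0.05770793]), 'tau': array([ 1.47858395e-04, -5.44989216e+01, -2.73918843e+01,  6.43527252e-02,
        2.05322192e-02, -8.30752606e-05]), 'tcp_pos': array([180.83349778, 597.81378018, 222.09825713]), 'eef_rot': array([-1.79932638e+02, -1.13533479e-03,  1.63167131e+02]), 'wrist_force': array([0.48045223, 0.4155019 , 0.26602477]), 'moment': array([-0.0435962 , -0.06274436,  0.01508704]), 'grasp_force': 0.0, 'opening': 87.70501405555649}
```

View pics/top0.png

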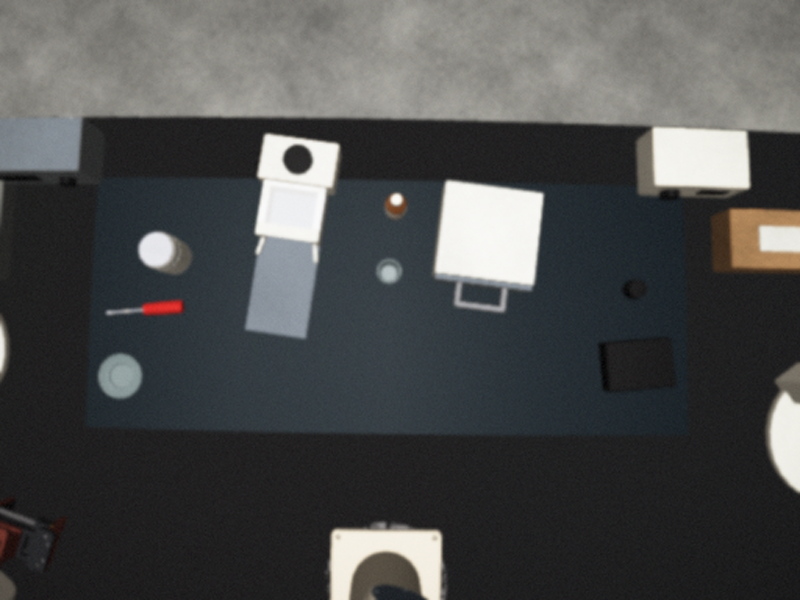

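View pics/scene0.png

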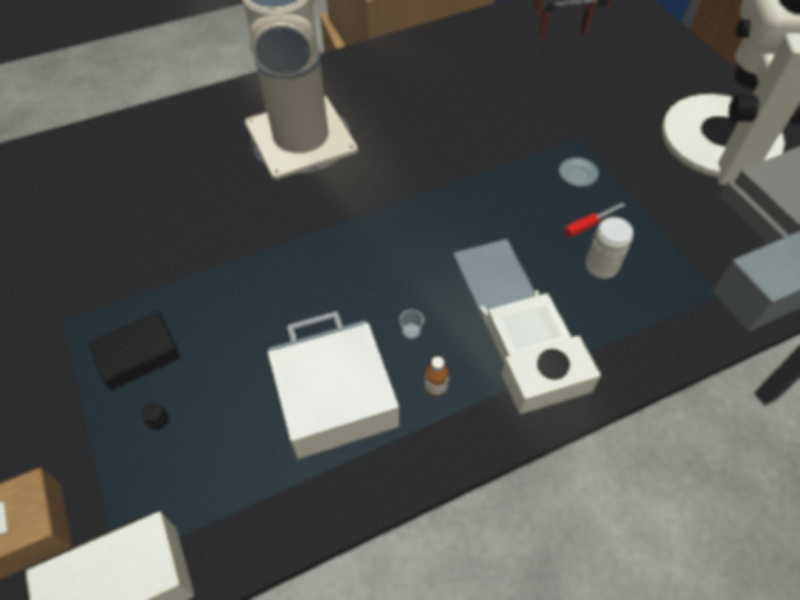

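The top view shows the cabinet at about (490,235), with its handle at (482,300). The dock apron is at (283,285), with the cover at (292,210) and the housing above it. The jar is at (389,271) and the cleaner at (396,205). The scene view shows the same things from the far side.

```bash
cat > m.py <<'E'
from h import *
import pickle
D=pickle.load(open('d0.pkl','rb'))
def quad(d,box,lo,hi,smax,key):
    x0,y0,x1,y1=[int(v*.64) for v in box]
    f=d['frame'][y0:y1,x0:x1]; hsv=cv2.cvtColor(f,cv2.COLOR_BGR2HSV)
    m=cv2.inRange(hsv,(0,0,lo),(180,smax,hi)); m=cv2.morphologyEx(m,cv2.MORPH_OPEN,np.ones((3,3)))
    c=max(cv2.findContours(m,cv2.RETR_EXTERNAL,cv2.CHAIN_APPROX_NONE)[0],key=cv2.contourArea)
    h=cv2.convexHull(c)
    for e in np.arange(1,20,.5):
        p=cv2.approxPolyDP(h,e,True)
        if len(p)<=4: break
    p=p.reshape(-1,2)
    # refine: fit lines to contour points near each side
    c=c.reshape(-1,2).astype(float); L=[]
    for i in range(len(p)):
        a,b=p[i].astype(float),p[(i+1)%len(p)].astype(float); u=(b-a)/np.linalg.norm(b-a); n=np.array([-u[1],u[0]])
        t=(c-a)@u; w=c[(abs((c-a)@n)<2.5)&(t>4)&(t<np.linalg.norm(b-a)-4)]
        vx,vy,px,py=cv2.fitLine(w.astype(np.float32),cv2.DIST_HUBER,0,.01,.01).ravel(); L.append(np.cross([px,py,1],[px+vx,py+vy,1]))
    q=[np.cross(L[i-1],L[i]) for i in range(len(p))]; q=np.array([v[:2]/v[2] for v in q])+[x0,y0]
    print(key,'px',np.round(q/.64).tolist()); return q
t,s=D['top'],D['scene']
for (u,v) in [(490,230),(485,284),(280,290),(255,250),(292,240),(292,210),(300,140)]: print((u,v),t['frame'][int(v*.64),int(u*.64)])
E
python3 - <<'E'
from m import *
qc=quad(t,(425,170,560,300),150,255,60,'cab top')
print(onz(t,qc,85).round(1).tolist())
qs=quad(s,(250,310,410,470),190,255,60,'cab scene'); print(onz(s,qs,85).round(1).tolist())
qa=quad(t,(235,235,335,345),75,140,110,'apron'); print(onz(t,qa,8).round(1).tolist())
qa=quad(s,(445,230,550,310),75,160,110,'apron s'); print(onz(s,qa,8).round(1).tolist())
qa=quad(t,(245,120,350,262),140,255,60,'cover'); print(onz(t,qa,60).round(1).tolist())
cv2.imwrite('pics/c1.png',np.hstack([cv2.resize(t['frame'][70:225,145:225],(400,600),fx=0,fy=0,interpolation=cv2.INTER_CUBIC),cv2.resize(s['frame'][145:270,280:390],(400,600),interpolation=cv2.INTER_CUBIC)]))
E
```

```text
(490, 230) [244 246 247]
(485, 284) [139 132 125]
(280, 290) [157 146 140]
(255, 250) [128 129 125]
(292, 240) [190 188 185]
(292, 210) [241 240 238]
(300, 140) [213 221 224]
cab top px [[445.0, 180.0], [542.0, 193.0], [532.0, 287.0], [434.0, 275.0]]
[[799.3, -105.6, 85.0], [776.8, -296.1, 85.0], [591.3, -274.4, 85.0], [613.3, -84.1, 85.0]]
cab scene px [[367.0, 324.0], [397.0, 406.0], [292.0, 439.0], [269.0, 352.0]]
[[623.4, -88.5, 85.0], [799.8, -108.3, 85.0], [778.4, -293.7, 85.0], [602.0, -274.0, 85.0]]Traceback (most recent call last):
  File "<stdin>", line 5, in <module>
  File "m.py", line 19, in quad
    vx,vy,px,py=cv2.fitLine(w.astype(np.float32),cv2.DIST_HUBER,0,.01,.01).ravel(); L.append(np.cross([px,py,1],[px+vx,py+vy,1]))
                ~~~~~~~~~~~^^^^^^^^^^^^^^^^^^^^^^^^^^^^^^^^^^^^^^^^^^^^^^^
cv2.error: OpenCV(4.12.0) /io/opencv/modules/imgproc/src/linefit.cpp:50: error: (-215:Assertion failed) count > 0 in function 'fitLine2D_wods'
```

Run:
```python
from m import *
def t_(f,*a):
    try: return f(*a)
    except Exception as e: print('fail',str(e)[:60])
for (d,b,z,k) in [(t,(235,243,335,345),8,'apron'),(s,(445,230,535,300),8,'apron s')]:
    q=t_(quad,d,b,95,180,110,k)
    if q is not None: print(onz(d,q,z).round(1).tolist())
# handle pixels
for d,b,k in [(t,(448,292,515,318),'top'),(s,(280,305,350,345),'scene')]:
    x0,y0,x1,y1=[int(v*.64) for v in b]; g=cv2.cvtColor(d['frame'][y0:y1,x0:x1],cv2.COLOR_BGR2GRAY)
    print(k,x0,y0); print(g[::1,::2])
a=cv2.resize(t['frame'][75:225,145:225],None,fx=4,fy=4,interpolation=cv2.INTER_CUBIC);b=cv2.resize(s['frame'][145:270,280:390],None,fx=4,fy=4,interpolation=cv2.INTER_CUBIC)
o=np.zeros((600,800,3),np.uint8);o[:600,:320]=a;o[:500,330:770]=b;cv2.imwrite('pics/c1.png',o)
```

```text
(490, 230) [244 246 247]
(485, 284) [139 132 125]
(280, 290) [157 146 140]
(255, 250) [128 129 125]
(292, 240) [190 188 185]
(292, 210) [241 240 238]
(300, 140) [213 221 224]
apron px [[311.0, 242.0], [309.0, 339.0], [243.0, 329.0], [262.0, 242.0]]
[[684.6, 160.9, 8.0], [487.3, 161.9, 8.0], [505.5, 295.4, 8.0], [683.3, 262.7, 8.0]]
apron s px [[506.0, 239.0], [538.0, 298.0], [473.0, 298.0], [453.0, 252.0]]
[[507.6, 291.9, 8.0], [673.0, 271.4, 8.0], [616.0, 151.5, 8.0], [490.0, 169.3, 8.0]]
top 286 186
[[ 55  57  78 153 139  62  55  56  53  55  52  50  55  53  50  53  52  86
  161 121  53  56]
 [ 56  57  81 159 136  60  52  53  54  55  50  53  52  56  51  50  56  85
  161 120  56  51]
 [ 56  58  84 160 134  57  53  56  52  57  52  54  50  50  52  50  53  90
  162 112  52  50]
 [ 57  57  81 161 128  59  54  55  55  55  54  54  52  52  50  53  53  96
  161 103  51  47]
 [ 58  58  86 163 120  61  53  52  52  57  54  51  52  51  52  50  55 103
  162  99  50  51]
 [ 58  58  93 160 114  61  56  58  57  50  54  55  54  55  53  54  53 112
  161  92  51  51]
 [ 59  57  98 163 128  92  79  68  
[... 2728 characters left out ...]
176 193 216 222 228]
 [ 54  53  59 130 156  86  55  55  54  57  63  74  91 109 129 144 164 188
  215 222 229 229 229]
 [ 55  55  57 118 162 103  55  55  62  70  89 104 126 139 159 181 204 221
  227 231 231 231 229]
 [ 53  53  54 105 163 109  60  67  83 100 121 134 153 178 197 219 227 231
  232 232 231 231 230]
 [ 55  52  56  99 159 116  80  97 117 133 147 170 191 217 224 231 233 231
  232 231 231 231 229]
 [ 54  54  57  94 153 128 113 130 145 166 186 212 224 231 232 233 233 233
  232 231 231 229 229]
 [ 56  59  70 102 144 142 141 161 181 208 224 228 233 234 234 234 234 233
  232 231 231 230 229]
 [ 65  85 103 128 147 158 181 200 220 228 234 234 234 235 235 235 234 233
  232 231 232 231 230]]
```

View pics/c1.png

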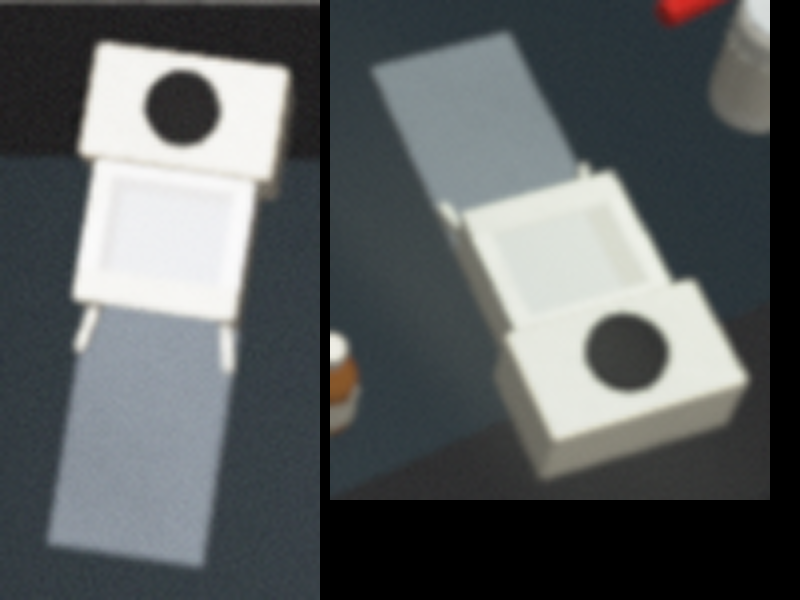

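The crop shows the dock cover's front corners at (74,302) and (240,322) on the left, and at (463,213) and (612,172) on the right. The apron's near corners are at (48,544) and (204,567) on the left, and at (372,69) and (512,32) on the right.

```bash
python3 - <<'E' | tail -n +8
from m import *
T=lambda x,y:(145+x/4-.4,75+y/4-.4); S=lambda x,y:(280+(x-330)/4-.4,145+y/4-.4)
P={'coverFL':(T(74,302),S(612,172)),'coverFR':(T(240,322),S(463,213)),'apL':(T(48,544),S(512,32)),'apR':(T(204,567),S(372,69)),'handle':((307,196),(200.1,204.3))}
for k,(a,b) in P.items():
    X,e=tri(t,a,s,b); z=60 if 'cov' in k else 8 if 'ap' in k else 62
    print(k,X.round(1),e.round(1),'onz',onz(t,[a],z)[0].round(1),onz(s,[b],z)[0].round(1))
E
```

```text
coverFL [692.3 270.1  53. ] 3.7 onz [690.3 267.   60. ] [696.4 268.3  60. ]
coverFR [678.2 142.3  59. ] 7.8 onz [676.4 138.6  60. ] [680.1 145.6  60. ]
apL [506.1 295.4   5.2] 5.2 onz [505.  292.4   8. ] [508.7 296.5   8. ]
apR [489.3 169.8   3.6] 2.7 onz [488.7 168.    8. ] [492.7 169.3   8. ]
handle [ 555.3 -174.7   62.6] 2.9 onz [ 554.8 -176.2   62. ] [ 555.5 -173.3   62. ]
```

apply_moves:
  xyz:
    - [0,0,0]
    - [0,0,0]
    - [0,0,0]
    - [0,0,0]
    - [0,0,0]
    - [0,0,0]
    - [0,0,0]
    - [0,0,0]
    - [0,0,0]
    - [0,0,0]
  roll: [0.996,0.996,0.996,0.996,0.996,0.996,0.996,0.996,0.996,0.996]
  hand: 0.38
  newtons: 30

```text
time_s: 1.4
tcp_pos: [180.9, 598.0, 222.3]
eef_rot: [-180.0, 0.0, 83.2]
wrist_force: [-0.0, 0.6, 0.2]
opening: 33.5
grasp_force: 0.0
```

apply_moves:
  xyz:
    - [-0.72,0.46,0.07]
    - [-0.72,0.46,0.07]
    - [-0.72,0.46,0.07]
    - [-0.72,0.46,0.07]
    - [-0.72,0.46,0.07]
    - [-0.72,0.46,0.07]
    - [-0.72,0.46,0.07]
    - [-0.72,0.46,0.07]
    - [-0.72,0.46,0.07]
    - [-0.72,0.46,0.07]
    - [-0.72,0.46,0.07]
    - [-0.72,0.46,0.07]
    - [-0.72,0.46,0.07]
    - [-0.72,0.46,0.07]
    - [-0.72,0.46,0.07]
    - [-0.72,0.46,0.07]
    - [-0.72,0.46,0.07]
    - [-0.72,0.46,0.07]
    - [-0.72,0.46,0.07]
    - [-0.72,0.46,0.07]
  roll: [0,0,0,0,0,0,0,0,0,0,0,0,0,0,0,0,0,0,0,0]

```text
time_s: 3.9
tcp_pos: [556.7, -170.6, 152.4]
eef_rot: [-180.0, -0.0, 83.5]
wrist_force: [0.6, 0.8, 0.1]
opening: 33.6
grasp_force: 0.0
```

Run:
```python
from h import *
d=cam('wrist'); o=robot.observe(); print(o['tcp_pos'],o['eef_rot'])
print(proj(d,[[555.5,-174.8,67],[550.8,-219,67],[560.5,-130,67]]).round(0).tolist())
import pickle; pickle.dump(d,open('w1.pkl','wb'))
cv2.imwrite('pics/w1.png',d['frame'])
```

```text
[ 559.23934055 -174.72780562  152.42512839] [1.79830603e+02 1.10372364e-01 8.33998143e+01]
[[259.0, 202.0], [259.0, 245.0], [258.0, 154.0]]
```

View pics/w1.png

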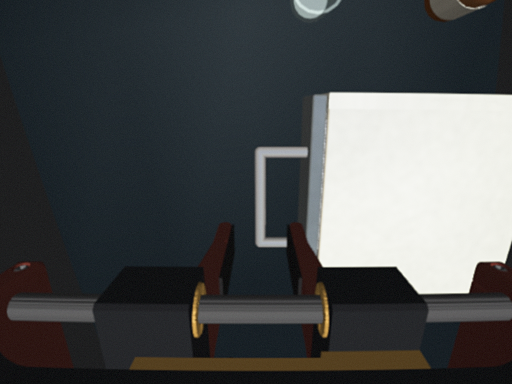

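The wrist view shows the handle bar at columns 256–266 and rows 147–246. It is upright between the fingers and about 2 mm from where I predicted it. The grasp can go ahead.

apply_moves:
  xyz:
    - [0,-0.06,0.43]
    - [0,0,0.43]
    - [0,0,0.43]
    - [0,0,0.43]
    - [0,0,0.43]
    - [0,0,0]
  roll: [0,0,0,0,0,0]

```text
time_s: 4.7
tcp_pos: [551.9, -168.4, 43.7]
eef_rot: [-179.8, -0.0, 83.5]
wrist_force: [-0.4, 0.2, -0.9]
opening: 33.6
grasp_force: 0.0
```

apply_moves:
  xyz:
    - [0,0,0]
    - [0,0,0]
    - [0,0,0]
    - [0,0,0]
  roll: [0,0,0,0]
  hand: 0
  newtons: 30

```text
time_s: 5.2
tcp_pos: [554.3, -169.2, 46.1]
eef_rot: [179.9, 0.0, 83.5]
wrist_force: [1.6, 1.1, 5.3]
opening: 9.0
grasp_force: 30.0
```

apply_moves:
  xyz:
    - [0,-0.1,0]
    - [0,-0.2,0]
    - [0,-0.25,0]
    - [0,-0.25,0]
    - [0,-0.25,0]
    - [0,-0.25,0]
    - [0,-0.25,0]
    - [0,-0.25,0]
    - [0,-0.25,0]
    - [0,-0.2,0]
    - [0,-0.15,0]
    - [0,-0.1,0]
    - [0,0,0]
    - [0,0,0]
  roll: [0,0,0,0,0,0,0,0,0,0,0,0,0,0]

```text
time_s: 6.95
tcp_pos: [428.8, -154.9, 46.0]
eef_rot: [180.0, 0.0, 83.5]
wrist_force: [-0.0, 0.2, 13.6]
opening: 9.0
grasp_force: 30.0
```

apply_moves:
  xyz:
    - [0,0,0]
    - [0,0,0]
    - [0,0,-0.3]
    - [0,0,-0.6]
    - [0,0.3,-0.8]
    - [0,0.6,-0.8]
    - [0,0.6,-0.7]
    - [0,0.5,0]
    - [0,0,0]
    - [0,0,0]
  roll: [0,0,0,0,0,0,0,0,0,0]
  hand: 0.45

```text
time_s: 8.2
tcp_pos: [526.9, -165.7, 204.7]
eef_rot: [-179.9, -0.0, 83.5]
wrist_force: [0.1, -0.2, -0.8]
opening: 39.6
grasp_force: 0.0
```

Run:
```python
from h import *
import pickle
for i in range(3):
    o=robot.observe(); print(o['tcp_pos'].round(1),o['eef_rot'].round(2),o['wrist_force'].round(1))
d=cam('wrist');t=cam('top');s=cam('scene'); pickle.dump((d,t,s),open('w2.pkl','wb'))
o=np.zeros((600,800,3),np.uint8);o[:384,:512]=d['frame']
o[:384,520:800]=cv2.resize(t['frame'][150:214,270:350],(280,224)).repeat(1,0)[:384] if 0 else np.vstack([cv2.resize(t['frame'][130:220,260:350],(280,280)),np.zeros((104,280,3),np.uint8)])
cv2.imwrite('pics/w2.png',o)
```

```text
[ 526.9 -165.7  204.7] [-1.7987e+02 -2.0000e-02  8.3490e+01] [ 0.1 -0.2 -0.8]
[ 526.9 -165.7  204.7] [-1.7987e+02 -2.0000e-02  8.3490e+01] [ 0.1 -0.2 -0.8]
[ 526.9 -165.7  204.7] [-1.7987e+02 -2.0000e-02  8.3490e+01] [ 0.1 -0.2 -0.8]
```

View pics/w2.png

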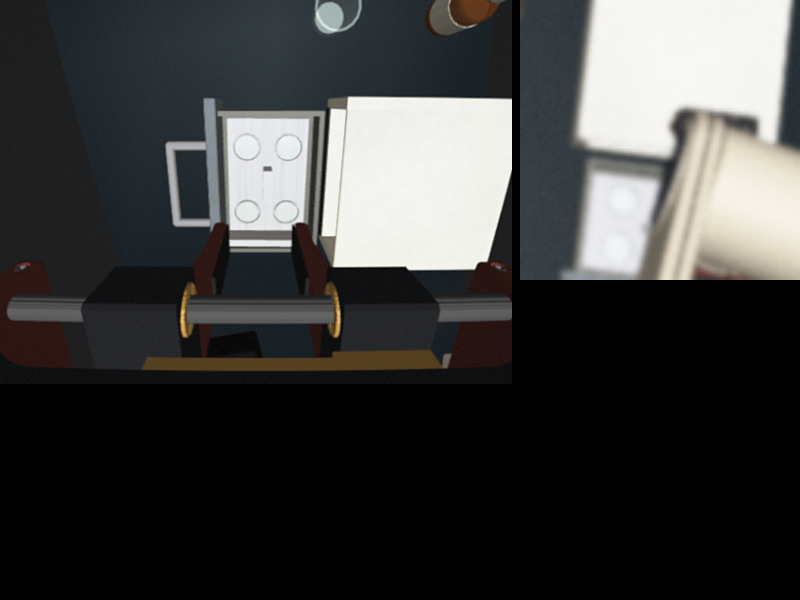

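The wrist view shows the tray in the open drawer. The lenses are at (247,147), (288,147), (247,211) and (286,211), and the fin's end face is at (267,169). The drawer is out.

```bash
cat > lens.py <<'E'
from h import *
def lenses(d,box,r=(10,17)):
    x0,y0,x1,y1=box; g=cv2.cvtColor(d['frame'],cv2.COLOR_BGR2GRAY)[y0:y1,x0:x1]
    g=cv2.resize(g,None,fx=3,fy=3,interpolation=cv2.INTER_CUBIC)
    c=cv2.HoughCircles(g,cv2.HOUGH_GRADIENT,1,60,param1=80,param2=18,minRadius=r[0]*3,maxRadius=r[1]*3)
    return None if c is None else c[0]/3+[x0,y0,0]
E
python3 - <<'E'
from lens import *
import pickle
d,t,s=pickle.load(open('w2.pkl','rb'))
c=lenses(d,(222,112,312,230)); print(c.round(1).tolist())
for z in (42,45):
    X=onz(d,c[:,:2],z); print(z,X.round(1).tolist(),X.mean(0).round(1))
print(onz(d,[(267,169)],70), onz(d,[(267,165.5)],70))
f=cv2.cvtColor(d['frame'],cv2.COLOR_BGR2GRAY); print(f[160:200:3,250:284:2]); print(f[236:254,260:270:4].T)
E
```

```text
[[287.8, 146.8, 12.4], [246.8, 147.5, 11.7], [247.2, 212.5, 10.8], [285.5, 209.8, 13.8]]
42 [[563.5, -133.6, 42.0], [516.3, -129.0, 42.0], [506.5, -208.9, 42.0], [554.0, -210.7, 42.0]] [ 535.1 -170.6   42. ]
45 [[563.2, -133.2, 45.0], [516.5, -128.6, 45.0], [506.8, -207.7, 45.0], [553.8, -209.6, 45.0]] [ 535.1 -169.8   45. ]
[[ 536.79816664 -150.61844226   70.        ]] [[ 537.20759701 -146.79606666   70.        ]]
[[205 221 234 233 231 231 229 229 228 229 229 229 229 230 233 230 210]
 [230 229 232 231 230 230 229 230 230 230 230 229 230 232 233 230 225]
 [231 228 233 231 229 231 220 163 161 158 165 227 230 231 231 227 226]
 [231 229 231 230 229 231 207 100  97  95 102 201 230 231 231 228 225]
 [230 229 231 231 229 229 220 234 236 234 235 232 229 230 231 228 225]
 [229 229 232 231 230 229 221 232 234 233 234 232 228 231 231 227 226]
 [230 227 232 230 229 230 219 230 232 231 233 230 228 230 230 226 226]
 [230 228 231 231 228 229 219 232 232 232 233 231 227 230 229 226 224]
 [230 230 232 230 228 229 230 233 232 233 233 230 227 230 228 225 225]
 [229 228 232 230 228 229 218 230 231 232 231 229 227 231 228 227 224]
 [230 229 232 229 228 229 221 231 232 232 232 230 227 229 227 227 224]
 [228 228 233 230 228 230 219 231 232 232 231 229 226 230 226 227 225]
 [230 229 231 229 228 229 220 230 230 230 231 228 227 229 226 224 226]
 [222 229 234 231 227 229 221 229 231 231 230 228 226 229 226 227 221]]
[[102 101  98 138 212 235 235 233 236 230 159  74  89 130 137 124  70  35]
 [103  97  99 134 209 237 234 232 235 229 156  73  93 132 135 122  69  34]
 [100  95  95 122 189 234 233 233 235 227 156  75  91 130 137 123  69  34]]
```

apply_moves:
  xyz:
    - [-0.07,0.17,0.3]
    - [0,0,0.5]
    - [0,0,0.5]
    - [0,0,0.3]
    - [0,0,0]
    - [0,0,0]
  roll: [0,0,0,0,0,0]

```text
time_s: 9.1
tcp_pos: [537.1, -170.8, 125.6]
eef_rot: [180.0, 0.0, 83.5]
wrist_force: [0.6, -0.7, -0.2]
opening: 39.3
grasp_force: 0.0
```

Run:
```python
from lens import *
import pickle
d0,_,_=pickle.load(open('w2.pkl','rb'))
d=cam('wrist'); pickle.dump(d,open('w3.pkl','wb')); o=robot.observe(); print(o['tcp_pos'].round(1),o['eef_rot'].round(2))
p=proj(d,[[563.2,-133.2,45],[516.5,-128.6,45],[537,-152.5,70]]); print(p.round(1).tolist())
c=lenses(d,(150,20,400,250),(14,30)); print(c.round(1).tolist())
cv2.imwrite('pics/w3.png',d['frame'])
```

```text
[ 537.2 -170.8  125.9] [1.7992e+02 2.0000e-02 8.3490e+01]
[[284.0, 155.3], [230.1, 156.2], [256.4, 188.0]]
[[229.5, 154.2, 17.6], [284.2, 154.5, 18.3], [281.5, 239.8, 14.2], [231.8, 239.2, 17.0]]
```

View pics/w3.png

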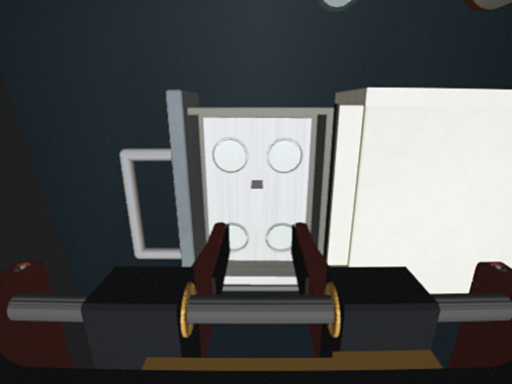

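The closer view agrees with the first to within about 1 px, with lens tops at about z 45 and the fin top at z 70 at (256,188). The fin sits between the fingers. I'll descend and grip slightly towards the tail, where the centre of mass is.

apply_moves:
  xyz:
    - [-0.1,-0.03,0.2]
    - [0,0,0.4]
    - [0,0,0.4]
    - [0,0,0.36]
    - [0,0,0.2]
    - [0,0,0]
  roll: [0,0,0,0,0,0]

```text
time_s: 9.9
tcp_pos: [534.1, -175.3, 46.5]
eef_rot: [-179.9, -0.0, 83.5]
wrist_force: [0.2, -0.9, 1.2]
opening: 39.7
grasp_force: 0.0
```

apply_moves:
  xyz:
    - [0,0,0]
    - [0,0,0]
    - [0,0,0]
    - [0,0,0]
  roll: [0,0,0,0]
  hand: 0
  newtons: 55

```text
time_s: 10.4
tcp_pos: [534.5, -175.4, 47.6]
eef_rot: [180.0, 0.0, 83.5]
wrist_force: [-1.1, 0.7, 2.9]
opening: 10.0
grasp_force: 55.0
```

apply_moves:
  xyz:
    - [0,0,-0.03]
    - [0,0,-0.08]
    - [0,0,-0.15]
    - [0,0,-0.22]
    - [0,0,-0.28]
    - [0,0,-0.3]
    - [0,0,-0.3]
    - [0,0,-0.28]
    - [0,0,-0.2]
    - [0,0,-0.12]
    - [0,0,-0.06]
    - [0,0,0]
  roll: [0,0,0,0,0,0,0,0,0,0,0,0]

```text
time_s: 11.9
tcp_pos: [534.4, -175.3, 148.1]
eef_rot: [-180.0, -0.0, 83.5]
wrist_force: [0.1, -0.5, -2.6]
opening: 9.9
grasp_force: 55.0
```

Run:
```python
from h import *
o=robot.observe(); print(o['tcp_pos'].round(1),o['eef_rot'].round(2),o['wrist_force'].round(1),o['moment'].round(2))
d=cam('wrist'); cv2.imwrite('pics/w4.png',d['frame'])
```

```text
[ 534.4 -175.3  148.1] [-179.99   -0.     83.49] [ 0.1 -0.5 -2.6] [-0.09  0.05  0.02]
```

View pics/w4.png

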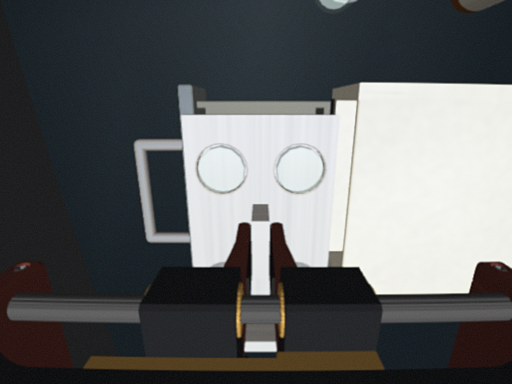

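The picture shows the tray held level, square to the view, with both nose lenses seated at (221,168) and (300,168).

Run:
```python
import numpy as np
a=np.array([534.4,-175.3,148]);b=np.array([560,222,190.]);y0,y1=83.5,-7.8;n=20
s=(1-np.cos(np.pi*np.arange(n+1)/n))/2
X=[];R=[]
for k in range(n):
    y=np.radians(y0+(y1-y0)*s[k]);d=(b-a)*(s[k+1]-s[k])/50
    X.append([round(float(v),2) for v in (np.cos(y)*d[0]+np.sin(y)*d[1],np.sin(y)*d[0]-np.cos(y)*d[1],-d[2])]); R.append(round(-(y1-y0)*(s[k+1]-s[k])/8,2))
print(X,R)
```

```text
[[0.05, -0.0, -0.01], [0.15, -0.01, -0.02], [0.24, -0.02, -0.03], [0.32, -0.04, -0.03], [0.4, -0.08, -0.04], [0.46, -0.13, -0.05], [0.5, -0.2, -0.06], [0.51, -0.27, -0.06], [0.5, -0.34, -0.06], [0.47, -0.41, -0.07], [0.41, -0.47, -0.07], [0.34, -0.5, -0.06], [0.27, -0.51, -0.06], [0.19, -0.5, -0.06], [0.12, -0.46, -0.05], [0.07, -0.4, -0.04], [0.03, -0.33, -0.03], [0.0, -0.24, -0.03], [-0.0, -0.15, -0.02], [-0.0, -0.05, -0.01]] [np.float64(0.07), np.float64(0.21), np.float64(0.34), np.float64(0.47), np.float64(0.58), np.float64(0.68), np.float64(0.76), np.float64(0.83), np.float64(0.87), np.float64(0.89), np.float64(0.89), np.float64(0.87), np.float64(0.83), np.float64(0.76), np.float64(0.68), np.float64(0.58), np.float64(0.47), np.float64(0.34), np.float64(0.21), np.float64(0.07)]
```

apply_moves:
  xyz:
    - [0.05,0,-0.01]
    - [0.15,-0.01,-0.02]
    - [0.24,-0.02,-0.03]
    - [0.32,-0.04,-0.03]
    - [0.4,-0.08,-0.04]
    - [0.46,-0.13,-0.05]
    - [0.5,-0.2,-0.06]
    - [0.51,-0.27,-0.06]
    - [0.5,-0.34,-0.06]
    - [0.47,-0.41,-0.07]
    - [0.41,-0.47,-0.07]
    - [0.34,-0.5,-0.06]
    - [0.27,-0.51,-0.06]
    - [0.19,-0.5,-0.06]
    - [0.12,-0.46,-0.05]
    - [0.07,-0.4,-0.04]
    - [0.03,-0.33,-0.03]
    - [0,-0.24,-0.03]
    - [0,-0.15,-0.02]
    - [0,-0.05,-0.01]
  roll: [0.07,0.21,0.34,0.47,0.58,0.68,0.76,0.83,0.87,0.89,0.89,0.87,0.83,0.76,0.68,0.58,0.47,0.34,0.21,0.07]

```text
time_s: 14.45
tcp_pos: [560.7, 223.5, 190.8]
eef_rot: [180.0, 0.0, -7.7]
wrist_force: [-0.3, -0.4, -2.0]
opening: 9.8
grasp_force: 55.0
```

apply_moves:
  xyz:
    - [0,0,0]
    - [0,0,0]
  roll: [0,0]

```text
time_s: 14.7
tcp_pos: [560.9, 222.7, 191.0]
eef_rot: [180.0, 0.0, -7.7]
wrist_force: [-0.0, -0.2, -3.3]
opening: 9.7
grasp_force: 55.0
```

Run:
```python
from h import *
import pickle
o=robot.observe(); print(o['tcp_pos'].round(1),o['eef_rot'].round(2),o['joints'].round(1))
d=cam('wrist'); pickle.dump(d,open('w5.pkl','wb')); cv2.imwrite('pics/w5.png',cv2.resize(d['frame'],(800,600),interpolation=cv2.INTER_CUBIC))
for k,x in dict(FL=(691,269,60),FR=(678,142.5,60)).items(): print(k,(proj(d,[x])[0]*1.5625).round(0))
```

```text
[560.9 222.7 191. ] [ 1.7998e+02  2.0000e-02 -7.7100e+00] [ 20.5  24.6  97.6  -0.   57.9 118.2]
FL [305.  96.]
FR [512.  89.]
```

View pics/w5.png

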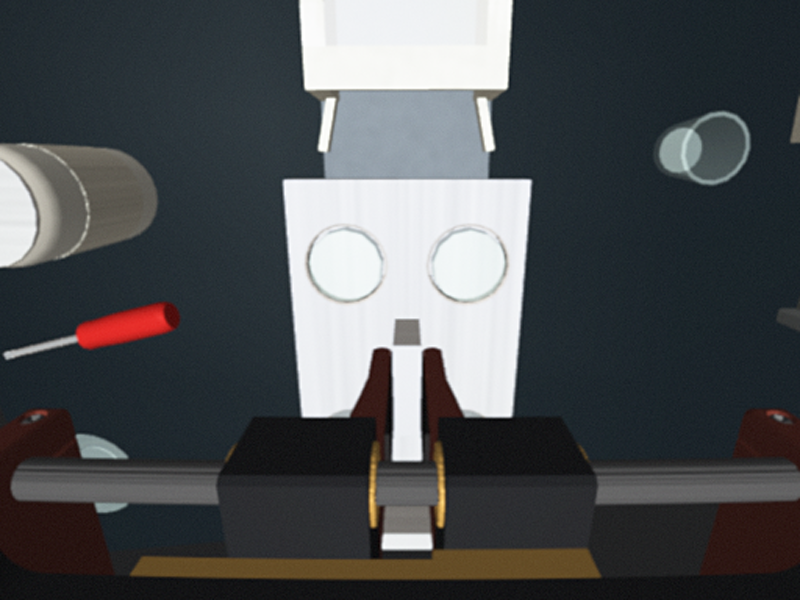

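The view shows the cover's front corners at (304,89) and (508,89) and the guides' near ends at (322,151) and (490,151). The tray's nose edge runs from (284,180) to (531,180), so it is parallel to the mouth and nearly centred.

Run:
```python
from h import *
import pickle
d=pickle.load(open('w5.pkl','rb')); k=lambda *p:[(np.array(q)+.5)/1.5625-.5 for q in p]
c=onz(d,k((304,89.5),(508,89.5)),60); n=onz(d,k((284,180),(531,180)),191-17.6+12)
a=onz(d,k((322.5,178),(490,178)),8)
for nm,q in(('cover',c),('nose',n),('apron',a)):
    e=q[0]-q[1]; print(nm,q.round(1).tolist(),q.mean(0).round(1),'w',np.linalg.norm(e).round(1),'yaw',np.degrees(np.arctan2(-e[0],e[1])).round(2))
y=np.radians(-7.7);u=np.array([np.cos(y),np.sin(y)]);v=np.array([-u[1],u[0]])
for nm,q in(('mouth-nose',c.mean(0)-n.mean(0)),('mouth-apron',c.mean(0)-a.mean(0))): print(nm,(q[:2]@u).round(1),(q[:2]@v).round(1))
```

```text
cover [[694.9, 268.8, 60.0], [678.1, 144.9, 60.0]] [686.5 206.9  60. ] w 125.0 yaw -7.73
nose [[643.1, 258.1, 185.4], [630.9, 167.7, 185.4]] [637.  212.9 185.4] w 91.2 yaw -7.73
apron [[641.4, 277.1, 8.0], [624.3, 151.0, 8.0]] [632.9 214.    8. ] w 127.3 yaw -7.73
mouth-nose 49.9 0.6
mouth-apron 54.1 0.1
```

apply_moves:
  xyz:
    - [0.06,-0.01,0.05]
    - [0.1,0,0.15]
    - [0.06,0,0.25]
    - [0.02,0,0.3]
    - [0,0,0.32]
    - [0,0,0.32]
    - [0,0,0.32]
    - [0,0,0.32]
    - [0,0,0.3]
    - [0,0,0.26]
    - [0,0,0.2]
    - [0,0,0.14]
    - [0,0,0.1]
    - [0,0,0.08]
    - [0,0,0.05]
    - [0,0,0.03]
    - [0,0,0]
    - [0,0,0]
  roll: [0,0,0,0,0,0,0,0,0,0,0,0,0,0,0,0,0,0]

```text
time_s: 17.0
tcp_pos: [573.1, 222.0, 31.9]
eef_rot: [-180.0, -0.0, -7.7]
wrist_force: [0.9, 0.3, -2.6]
opening: 9.7
grasp_force: 55.0
```

apply_moves:
  xyz:
    - [0,0,0.04]
    - [0,0,0.04]
    - [0,0,0.03]
    - [0,0,0.01]
    - [0,0,0]
    - [0,0,0]
  roll: [0,0,0,0,0,0]

```text
time_s: 17.75
tcp_pos: [573.0, 222.0, 25.7]
eef_rot: [-180.0, -0.0, -7.7]
wrist_force: [0.5, -0.2, -3.0]
opening: 9.4
grasp_force: 55.0
```

apply_moves:
  xyz:
    - [0,0,0.02]
    - [0,0,0]
    - [0,0,0.02]
    - [0,0,0]
  roll: [0,0,0,0]

```text
time_s: 18.25
tcp_pos: [573.1, 222.0, 25.6]
eef_rot: [-180.0, -0.0, -7.7]
wrist_force: [-5.8, -3.0, 15.3]
opening: 9.7
grasp_force: 55.0
```

Contact: the force is now +15 N. I'll release and rise clear.

apply_moves:
  xyz:
    - [0,0,-0.02]
    - [0,0,0]
    - [0,0,0]
    - [0,0,0]
    - [0,0,-0.2]
    - [0,0,-0.4]
    - [0,0,-0.6]
    - [-0.3,0,-0.6]
    - [-0.6,0,-0.3]
    - [-0.8,0,0]
    - [-0.6,0,0]
    - [0,0,0]
    - [0,0,0]
  roll: [0,0,0,0,0,0,0,0,0,0,0,0,0]
  hand: 0.45

```text
time_s: 19.88
tcp_pos: [460.5, 237.8, 130.9]
eef_rot: [-179.9, -0.1, -7.7]
wrist_force: [1.5, 0.5, -0.6]
opening: 39.5
grasp_force: 0.0
```

Run:
```python
from h import *
import pickle
o=robot.observe(); print(o['tcp_pos'].round(1),o['eef_rot'].round(2))
d=cam('wrist'); pickle.dump(d,open('w6.pkl','wb')); cv2.imwrite('pics/w6.png',cv2.resize(d['frame'],(800,600),interpolation=cv2.INTER_CUBIC))
```

```text
[460.5 237.8 130.9] [-1.7992e+02 -1.3000e-01 -7.7000e+00]
```

View pics/w6.png

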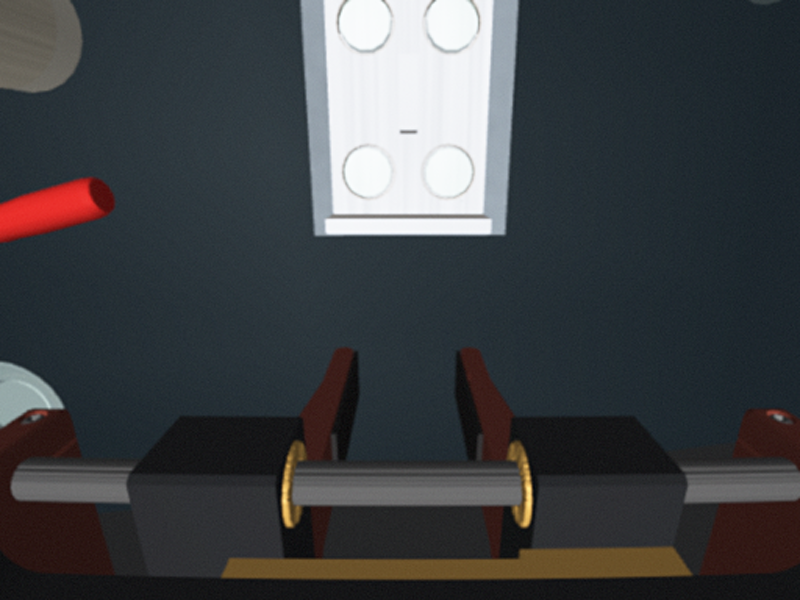

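All four lenses are seated and the tray lies straight on the apron, with its tail plate at rows 218–235. Next I'll lower the fingers behind the end plate, spread to 60 mm.

apply_moves:
  xyz:
    - [0,0,0.3]
    - [0,0,0.6]
    - [0,0,0.6]
    - [0,0,0.5]
    - [0,0,0.25]
    - [0,0,0]
    - [0.2,0,0]
    - [0.2,0,0]
    - [0.1,0,0]
    - [0,0,0]
  roll: [0,0,0,0,0,0,0,0,0,0]
  hand: 0.68

```text
time_s: 21.18
tcp_pos: [484.5, 234.0, 17.6]
eef_rot: [-180.0, -0.1, -7.7]
wrist_force: [-0.1, 0.6, -0.1]
opening: 59.9
grasp_force: 0.0
```

apply_moves:
  xyz:
    - [0.04,0,0]
    - [0.06,0,0]
    - [0.08,0,0]
    - [0.1,0,0]
    - [0.14,0,0]
    - [0.18,0,0]
    - [0.2,0,0]
    - [0.2,0,0]
    - [0.2,0,0]
    - [0.2,0,0]
    - [0.2,0,0]
    - [0.2,0,0]
    - [0.18,0,0]
    - [0.15,0,0]
    - [0.12,0,0]
    - [0.1,0,0]
    - [0.06,0,0]
    - [0.03,0,0]
    - [0,0,0]
  roll: [0,0,0,0,0,0,0,0,0,0,0,0,0,0,0,0,0,0,0]

```text
time_s: 23.55
tcp_pos: [604.9, 217.6, 17.3]
eef_rot: [-180.0, -0.0, -7.7]
wrist_force: [-1.5, -0.3, 0.1]
opening: 59.7
grasp_force: 0.4
```

apply_moves:
  xyz:
    - [0.05,0,0]
    - [0.08,0,0]
    - [0.08,0,0]
    - [0.08,0,0]
    - [0.06,0,0]
    - [0.04,0,0]
    - [0.03,0,0]
    - [0,0,0]
  roll: [0,0,0,0,0,0,0,0]

```text
time_s: 24.55
tcp_pos: [625.8, 214.8, 17.2]
eef_rot: [-180.0, -0.0, -7.7]
wrist_force: [-0.6, 0.3, 1.3]
opening: 59.5
grasp_force: 0.2
```

apply_moves:
  xyz:
    - [0.03,0,0]
    - [0.03,0,0]
    - [0,0,0]
  roll: [0,0,0]

```text
time_s: 24.92
tcp_pos: [628.7, 214.4, 17.2]
eef_rot: [-180.0, -0.0, -7.7]
wrist_force: [-0.9, -0.8, 0.2]
opening: 59.8
grasp_force: 0.3
```

apply_moves:
  xyz:
    - [0.03,0,0]
    - [0.02,0,0]
    - [0,0,0]
  roll: [0,0,0]

```text
time_s: 25.3
tcp_pos: [630.2, 214.1, 17.2]
eef_rot: [180.0, 0.1, -7.7]
wrist_force: [-5.1, 1.6, 3.2]
opening: 59.3
grasp_force: 2.5
```

apply_moves:
  xyz:
    - [0.02,0,0]
    - [0.02,0,0]
    - [0,0,0]
  roll: [0,0,0]

```text
time_s: 25.68
tcp_pos: [630.2, 214.1, 17.1]
eef_rot: [179.9, 0.3, -7.7]
wrist_force: [-12.4, 3.0, 9.5]
opening: 59.7
grasp_force: 6.1
```

The force is rising with no further motion, so the tray is at the stop. I'll back off, rise and check.

apply_moves:
  xyz:
    - [-0.05,0,0]
    - [-0.1,0,0]
    - [-0.3,0,0]
    - [-0.4,0,0]
    - [-0.2,0,-0.4]
    - [0,0,-0.8]
    - [0,0,-0.8]
    - [0,0,-0.8]
    - [0.3,0,-0.4]
    - [0.5,0,0]
    - [0,0,0]
    - [0,0,0]
  roll: [0,0,0,0,0,0,0,0,0,0,0,0]

```text
time_s: 27.18
tcp_pos: [619.1, 215.4, 176.4]
eef_rot: [180.0, 0.1, -7.7]
wrist_force: [-0.1, -0.1, 0.5]
opening: 60.0
grasp_force: 0.0
```

Run:
```python
from h import *
import pickle
o=robot.observe(); print(o['tcp_pos'].round(1),o['eef_rot'].round(2),o['wrist_force'].round(1))
d=cam('wrist'); pickle.dump(d,open('w7.pkl','wb')); cv2.imwrite('pics/w7.png',cv2.resize(d['frame'],(800,600),interpolation=cv2.INTER_CUBIC))
y=np.radians(-7.73);u=np.array([np.cos(y),np.sin(y)]);v=np.array([-u[1],u[0]]);O=np.array([686.5,206.9])
P=lambda x,yy,z:[*(O+x*u+yy*v),z]
print('expected plate top rear edge, stop 100 (px800)',((proj(d,[P(-45,46,48),P(-45,-46,48),P(-37,46,48),P(-37,-46,48)])+.5)*1.5625-.5).round(0).tolist())
print('lenses at home',((proj(d,[P(100-72.5+a,b,23) for a in(40,-40) for b in(24,-24)])+.5)*1.5625-.5).round(0).tolist())
```

```text
[619.1 215.4 176.4] [ 1.7996e+02  1.0000e-01 -7.7200e+00] [-0.1 -0.1  0.5]
expected plate top rear edge, stop 100 (px800) [[338.0, 256.0], [475.0, 256.0], [338.0, 245.0], [476.0, 244.0]]
lenses at home [[370.0, 80.0], [443.0, 80.0], [373.0, 204.0], [441.0, 204.0]]
```

View pics/w7.png

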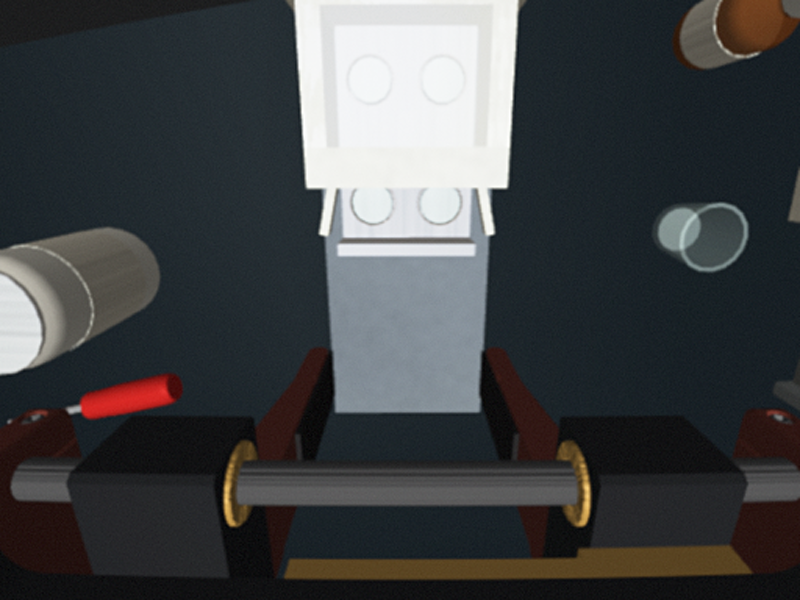

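The end plate is at rows 244–256 and columns 338–475. The lenses are at (370,79), (442,79), (372,204) and (440,204). All of these match the positions predicted for the tray fully home, and the robot is clear of everything.

```bash
python3 -c "
from cell import robot
print(robot.hand_in())"
```

```text
the job is handed in; nothing more can be done
None
```

I handed the job in at about 27 s; by my last wrist-camera check the tray is home at the stop under the cover with all four lenses in their pockets, but the hand-in gave no verdict.

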